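# Take the check weight off the locking hook and stand it on the scale

## Task

Take the check weight by its blue grip, push its brass cross bar back against the hook's red sprung keeper until the mouth of the hook is open, then lift the weight off and stand it upright in the middle of the scale's pan. Work by feel and gently: never force the hook or the keeper against its stop, do not tip the weight, put it down softly, and leave the other things where they are.

Things in the scene. Friction and masses are not known exactly. Their poses are not given: they have to be found in the camera images.
- hook_stand: Grey base plate 190 x 110 x 12 mm, fixed, with an aluminium post carrying a steel hook. Origin on the worktop below the nominal middle of the throat; +x runs along the hook from its free tip back to the post (front face 93 mm behind the origin), z up. The hook arm is a flat bar 14 mm wide (y), 8 mm thick, its top face 140 mm above the worktop.
- hook_throat (a point): Nominal middle of the hook's throat, on the arm's top face; axes as hook_stand. Along x from it: turned-up tip -24 to -16 mm; lip over the throat -24 to +16 mm, its underside 13 mm and top 18 mm above this point; shut keeper's face at +16 mm. But the whole hook head with keeper and stop is clamped up to 10 mm nearer or farther along x, which no measured pose shows: find it by touch.
- keeper (a joint): Red sprung keeper, 14 mm wide, level with the lip's top; shut against the lip's end. Slides straight back (+x of hook_stand). 0 = shut, grows in m as pressed open; hard stop at 0.013. Takes about 2.3 N to start, 5.9 N at 8 mm (mouth then just as wide as the 8 mm cross bar), 7.2 N at 11 mm, 8.1 N at the stop. Springs shut when let go.
- weight_grip (a point): Middle of the check weight's blue grip: a block 16 mm (x) by 26 mm (y), 42 mm high, 160 mm above the foot; the flat steel bridge 20 mm below this point is 50 mm wide in y. Axes are the weight's; at the start nearly those of hook_stand. The hook arm passes through the weight's stirrup, so once lifted 20 to 45 mm the weight leaves along the stand's -x, over the tip, by about 100 mm.
- weight_bar (a point): Middle of the brass cross bar (8 mm thick, along the weight's y), 46 mm below the grip's middle. At the start it lies on the hook's arm, under the lip with 5 mm free height, loose in the throat, 1 to 23 mm in front of the keeper. It gets out only upward between the lip's end and the pressed-back keeper. Side bars 45 mm apart hold it, left and right of the arm.
- weight_foot (a point): Middle of the flat round underside of the check weight (0.3 to 0.5 kg, 181 mm high overall): a steel cylinder 44 mm in diameter, 40 mm high, with a blue band, below a steel stirrup. It hangs 30 mm above the worktop. z is the weight's upright axis.
- pan_top (a point): Middle of the upper face of the scale's round aluminium pan, 47 mm above the worktop when empty; flat within a radius of 45 mm, rim 4 mm high. The pan gives up to 4 mm downward on a spring (2.5 N per mm). The scale is a fixed white box 150 x 130 x 38 mm with a lower display part on its -x side.
- bench_timer: White timer with coloured buttons, 64 x 64 x 22 mm, lying loose; leave alone. Origin at its underside.
- label_roll: White label roll, 58 mm in diameter, 24 mm high, loose; leave alone. Origin at its underside.
- marker_black: Black and white marker pen, 134 mm long, loose; leave alone. Origin at its underside.
- forceps: Steel forceps, 128 mm long, lying loose; leave alone. Origin at the underside.
Things that resemble listed ones, but are neither listed nor needed, are in the scene too. What is meant by the part that bears weight_grip is not pink, and is the smaller of those in its own colour.

How it is judged:
By the outcome, as a careful person would: the job done as asked, in the order asked, and still so for the second after the job is handed in, with the robot touching nothing.
It also fails if it takes over 64 s, if anything falls off the work surface, if the arm or the gripper's body presses on something with over 40 N, if the wrist force passes 120 N, or if a joint passes its speed limit or range.

## Robot

A 6-joint arm with a two-finger parallel gripper is mounted at the origin on a cart in front of the work surface, level with it; the furniture and walls round the work are solid. World frame = base frame: x ahead of the robot, y to its left, z up, the work surface at z = 0. Lengths are in m, angles in rad, forces in N, time in s.
With the tool pointing down it reaches from about 0.35 to 0.875 m from the base axis. Payload 4.2 kg.
Tool frame: the origin (TCP) lies at the very end of the fingers, on their centre line; the grasp point (between the pads) lies 19 mm behind it; z points along the fingers, y is the direction in which the jaws open and shut (so a half turn about z gives the same grasp; the last joint's range is limited). The gripper opens to 85 mm and grips with 20 to 120 N. Pads are 22 mm wide; open, the fingers measure 114 mm over their backs; the gripper's body (76 mm by 85 mm) begins 54 mm behind the grasp point. The pads swing forward as they close: fully open they stand 13 mm farther back than shut.
Start: joints at [1.574, 0.385, 0.008, 0, -1.194, -0.259], TCP at [0.158, 0.605, 0.231] pointing down, gripper open.
Joint ranges: [-3.14, 3.14], [-1.21, 2.06], [-1.07, 1.41], [-3.16, 2.05], [-2.99, -0.16], [-3.1, 3.1]. Speed limits (rad/s): [2.79, 2.79, 3.14, 3.14, 3.14, 3.14].

## Interface

Orientations are given as a unit quaternion [w, x, y, z].
In Python, from cell import * gives the robot as it stands.
- The arm moves only by the tool apply_moves, never from a script. Its argument "rows" is a list of rows, each a list of 7 numbers: the shift along the world's x, y, z in m, then the turn, a rotation vector about the world's x, y, z in degrees, then the finger opening in m, from 0 to 0.0854. In form: [[tx, ty, tz, rx, ry, rz, jaw], ...]. A call has 1 to 12 rows; each row is the pose to reach, as a shift and turn from the pose commanded when the call began; what a row does not reach only later rows make up. A row lasts 1/10 s, in which the tool goes at most 50 mm and 8.59 degrees, less where a joint would pass 70% of its speed; a pose out of reach is approached as far as the arm can. A call with a gripper value outside its range is refused whole. The fingers move at their own pace and stop on an object; "grip_force" is the grip in N (left out, the last holds). Time passes only in rows, so rows that repeat a pose let the fingers close. It gives the time, the measured TCP pose, the force and the opening at its end, in the units of the state.
- state(): the state, without advancing time (a new reading comes with each control period).
- get_image(name): name is "scene" or "top"; returns the picture (480x640x3 uint8, red, green, blue); there is no depth.
- calibration(name): a dict with "vertical_fov" (degrees; the focal length in pixels is half the picture's height over the tangent of half this angle, whatever the lens; pixels are square), "cx", "cy" (the principal point, pixels), "k1" (the pictures are not rectified: a ray, as slopes to the right and down, at radius r is drawn at 1 + k1 r^2 times it, then the intrinsics apply), "pose" (4x4, takes a point from camera to world coordinates). Camera axes: x right, y up, looking along -z (the intrinsics and any distortion apply to the point x, -y, -z); pixel columns grow to the right and rows downward; lengths in m; the calibration is good to about 2 mm. A picture is of the moment at which its call begins. calibration takes no time and is no camera call.
- sign_off(): hands the job in, once; it reports no verdict.
The state is a dict: "clock": time; "q": joint angles; "dq": joint speeds; "joint_efforts": joint torques, N m; "position": TCP position; "eef_rot": TCP orientation; "wrist_force": force on the tool from outside, world axes, zero at the start; "wrist_torque": the same for the moment, N m; "width": opening from 0.0 (shut) to 1.0 (fully open).
Only numpy, scipy, OpenCV 4.12 (cv2) and the standard library are available. Lean on these libraries where they do the work, as an engineer would, in place of code of your own. Each camera call takes 0.05 s, during which the arm holds its last target.

## Working session

There is one attempt and no reset: what is moved stays moved. The work goes in short steps, Python scripts to look and compute and a tool call to move; the robot and the scene stay as the last step left them, time stands still between calls to the robot, and variables do not carry over. Pictures are saved under pics/ and viewed, and the job is handed in when it is done.

Besides the shell and the picture viewer there is one more tool, called after "Emit:" as name([rows], argument=value, ...), one row to a line, values as JSON. apply_moves: Moves the arm, as the interface text tells. Its arguments: {"type":"object","properties":{"rows":{"type":"array"},"grip_force":{"type":"number"}},"required":["rows"]}

```bash
mkdir -p pics
python3 - <<'E'
from cell import *
import cv2
print(state())
for n in("scene","top"):
    im=get_image(n); cv2.imwrite(f"pics/{n}0.png",im[:,:,::-1]); c=calibration(n); print(n,c)
E
```

```text
{'clock': 0.0, 'q': array([ 1.57360186e+00,  3.85539706e-01,  6.61910077e-03, -4.99864653e-04,
       -1.19401398e+00, -2.58618623e-01]), 'dq': array([-0.00292199, -0.00153586,  0.00153265,  0.00069126, -0.00080296,
        0.00158065]), 'joint_efforts': array([ 3.04202758e-04, -3.92290306e+01,  1.88391727e+01,  4.18626890e+00,
       -4.68288417e-03,  3.70310396e-07]), 'position': array([0.15796743, 0.60409474, 0.23022901]), 'eef_rot': array([ 1.09028733e-03,  9.91818744e-01, -1.27649448e-01, -9.09697418e-05]), 'wrist_force': array([-0.6203507 , -0.14509229, -0.89624316]), 'wrist_torque': array([-0.01406072,  0.02823487,  0.00402808]), 'width': 1.0006319592308102}
scene {'vertical_fov': 53.99127719250691, 'cx': 326.6062748070791, 'cy': 234.79944552556094, 'k1': -0.045650609546516493, 'pose': array([[ 0.75794754,  0.51222482, -0.40390748,  0.10860911],
       [-0.65220492,  0.58366909, -0.48369323, -0.59395778],
       [-0.01201137,  0.63004454,  0.7764661 ,  0.96093571],
       [ 0.        ,  0.        ,  0.        ,  1.        ]])}
top {'vertical_fov': 44.954004942118296, 'cx': 324.38565008966907, 'cy': 247.34100075846675, 'k1': -0.022297171005789033, 'pose': array([[ 0.00219048,  0.99516982, -0.09814391,  0.41255734],
       [-0.9998802 ,  0.0036835 ,  0.01503399, -0.06870751],
       [ 0.01532289,  0.09809922,  0.99505867,  1.6233472 ],
       [ 0.        ,  0.        ,  0.        ,  1.        ]])}
```

View pics/scene0.png

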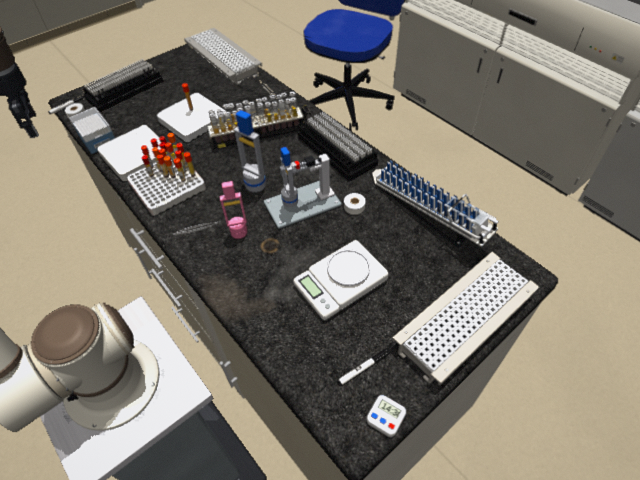

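View pics/top0.png

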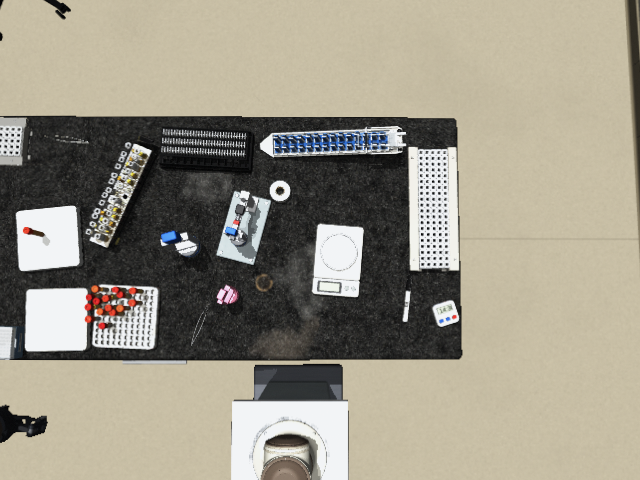

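The blue weight on the hook stand is at scene pixel (287,160), with the hook, keeper and post at about (300-325,165). The scale is at about (345,270). A larger blue decoy is at (247,125) and a pink one at (232,205). I'll zoom in.

Run:
```python
import cv2
a=cv2.imread("pics/scene0.png")[130:240,230:370]; cv2.imwrite("pics/sz.png",cv2.resize(a,None,fx=5.5,fy=5.4,interpolation=cv2.INTER_CUBIC))
a=cv2.imread("pics/top0.png")[180:280,210:310]; cv2.imwrite("pics/tz.png",cv2.resize(a,None,fx=6,fy=6,interpolation=cv2.INTER_CUBIC))
```

```text
(no output)
```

View pics/sz.png

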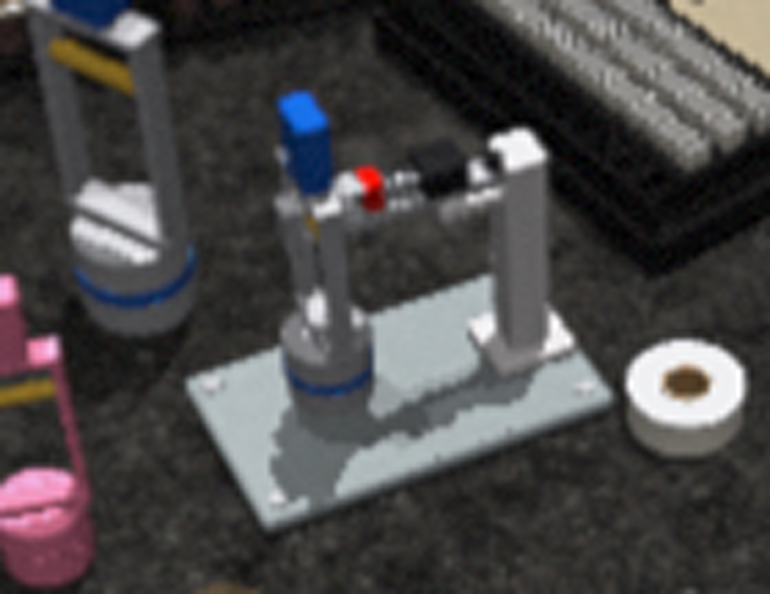

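View pics/tz.png

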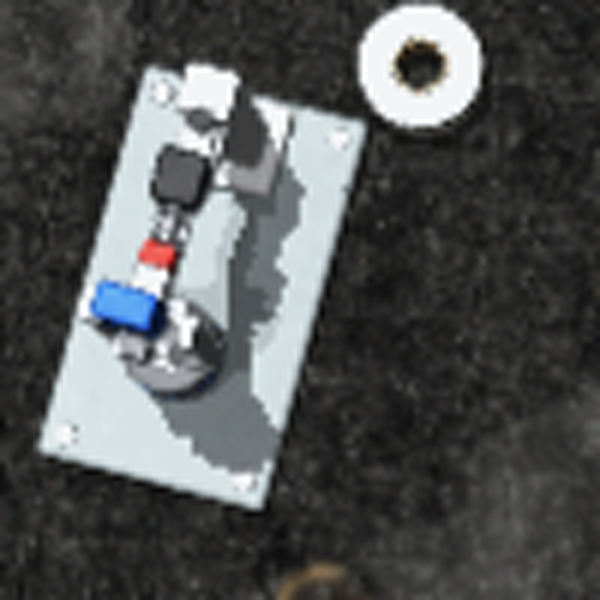

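```bash
cat > h.py <<'E'
import numpy as np, cv2
from cell import *
def ray(n,u,v):
    c=calibration(n); f=240/np.tan(np.radians(c["vertical_fov"]/2))
    d=cv2.undistortPoints(np.array([[[u,v]]],float),np.array([[f,0,c["cx"]],[0,f,c["cy"]],[0,0,1]]),np.array([c["k1"],0,0,0]))[0,0]
    P=c["pose"]; r=P[:3,:3]@np.array([d[0],-d[1],-1]); return P[:3,3],r/np.linalg.norm(r)
def onz(n,u,v,z):
    o,r=ray(n,u,v); return o+r*(z-o[2])/r[2]
def tri(a,b):
    (o1,r1),(o2,r2)=ray("scene",*a),ray("top",*b)
    s=np.linalg.lstsq(np.c_[r1,-r2],o2-o1,rcond=None)[0]; p,q=o1+r1*s[0],o2+r2*s[1]
    return (p+q)/2,np.linalg.norm(p-q)
def proj(n,p):
    c=calibration(n); f=240/np.tan(np.radians(c["vertical_fov"]/2)); P=c["pose"]
    x=P[:3,:3].T@(np.array(p)-P[:3,3]); a,b=x[0]/-x[2],-x[1]/-x[2]; k=1+c["k1"]*(a*a+b*b)
    return np.array([f*a*k+c["cx"],f*b*k+c["cy"]])
E
python3 - <<'E'
from h import *
np.set_printoptions(precision=4,suppress=True)
S=lambda x,y:(x/5.5+230,y/5.4+130); T=lambda x,y:(x/6+210-.4,y/6+180-.4)
C=[onz("top",*T(*p),.012) for p in [(148,68),(368,122),(262,508),(40,452)]]
D=[onz("scene",*S(*p),.012) for p in [(187,378),(265,524),(612,396),(490,277)]]
print("top plate",np.array(C)); print("scene plate",np.array(D))
im={n:cv2.imread(f"pics/{n}0.png") for n in("scene","top")}
cen={}
for n,roi in(("scene",(270,140,310,175)),("top",(215,215,245,240))):
    x0,y0,x1,y1=roi; hsv=cv2.cvtColor(im[n][y0:y1,x0:x1],cv2.COLOR_BGR2HSV)
    m=cv2.inRange(hsv,(100,120,60),(125,255,255)); ys,xs=np.nonzero(m)
    cen[n]=(xs.mean()+x0,ys.mean()+y0); print(n,cen[n],len(xs),xs.min()+x0,xs.max()+x0,ys.min()+y0,ys.max()+y0)
    r=cv2.inRange(hsv,(0,120,90),(8,255,255)); 
print("blue",tri(cen["scene"],cen["top"]))
print("gripTop",tri(S(302,105),T(122,295)), onz("scene",*S(302,105),.211),onz("top",*T(127,300),.211))
cen={}
for n,roi in(("scene",(280,150,310,180)),("top",(225,210,245,230))):
    x0,y0,x1,y1=roi; hsv=cv2.cvtColor(im[n][y0:y1,x0:x1],cv2.COLOR_BGR2HSV)
    m=cv2.inRange(hsv,(0,120,90),(8,255,255)); ys,xs=np.nonzero(m)
    cen[n]=(xs.mean()+x0,ys.mean()+y0); print("red",n,cen[n],len(xs))
print(tri(cen["scene"],cen["top"]))
a=im["scene"][230:330,285:395]; cv2.imwrite("pics/ps.png",cv2.resize(a,None,fx=6,fy=6,interpolation=cv2.INTER_CUBIC))
a=im["top"][215:305,305:375]; cv2.imwrite("pics/pt.png",cv2.resize(a,None,fx=6,fy=6,interpolation=cv2.INTER_CUBIC))
E
```

```text
top plate [[0.73   0.1609 0.012 ]
 [0.7049 0.0575 0.012 ]
 [0.5235 0.1045 0.012 ]
 [0.5491 0.2077 0.012 ]]
scene plate [[0.5529 0.2056 0.012 ]
 [0.5235 0.1013 0.012 ]
 [0.7049 0.0549 0.012 ]
 [0.7146 0.1607 0.012 ]]
scene (np.float64(285.13513513513516), np.float64(155.42567567567568)) 148 280 290 146 165
top (np.float64(230.2), np.float64(230.46153846153845)) 65 225 235 227 234
blue (array([0.5959, 0.1434, 0.1901]), np.float64(0.0015630172676970129))
gripTop (array([0.5968, 0.1417, 0.2099]), np.float64(8.414164259889801e-05)) [0.5961 0.1406 0.211 ] [0.5947 0.1394 0.211 ]
red scene (np.float64(297.125), np.float64(163.75)) 32
red top (np.float64(235.68421052631578), np.float64(221.68421052631578)) 19
(array([0.6237, 0.1355, 0.1513]), np.float64(0.0021095090250315665))
```

View pics/ps.png

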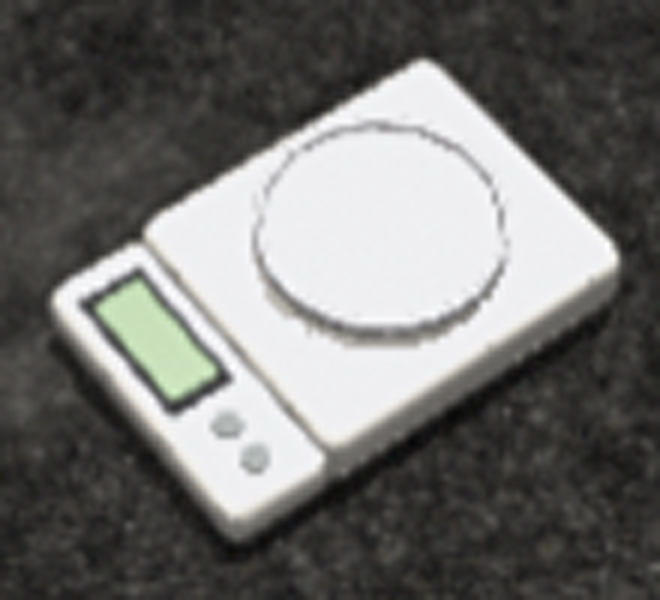

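View pics/pt.png

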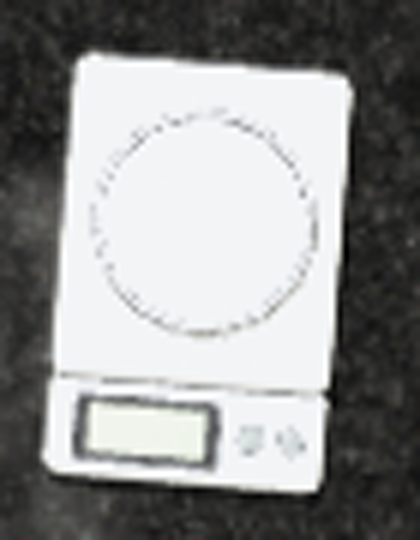

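Run:
```python
from h import *
np.set_printoptions(precision=4,suppress=True)
S=lambda x,y:(x/6+285-.4,y/6+230-.4); T=lambda x,y:(x/6+305-.4,y/6+215-.4)
print("pan",tri(S(380,227),T(205,223)),onz("scene",*S(380,227),.051),onz("top",*T(205,223),.051))
Z=lambda x,y:(x/5.5+230-.4,y/5.4+130-.4); W=lambda x,y:(x/6+210-.4,y/6+180-.4)
print("post top",tri(Z(520,148),W(210,90)),"black top",tri(Z(440,160),W(180,165)))
print("decoy", onz("scene",247,120,.28),tri((244,113),(168,237)),"pink",tri((228,188),(226,290)),"pink base",onz("scene",237,236,0))
# grip edge orientation in top view
im=cv2.imread("pics/top0.png")[220:240,220:240]; m=cv2.inRange(cv2.cvtColor(im,cv2.COLOR_BGR2HSV),(100,120,60),(125,255,255)); print(m//255)
print("black tilt/foot in scene:", [proj("scene",p) for p in ([.5955,.1415,.211],[.5955,.1415,.03])])
```

```text
pan (array([ 0.5568, -0.1324,  0.0462]), np.float64(0.001694389047950647)) [ 0.5552 -0.1352  0.051 ] [ 0.5557 -0.1317  0.051 ]
post top (array([0.6952, 0.1144, 0.1457]), np.float64(0.0024492962453668025)) black top (array([0.66  , 0.1271, 0.1508]), np.float64(0.0015488750214322407))
decoy [0.5484 0.2153 0.28  ] (array([0.5746, 0.2804, 0.2507]), np.float64(0.007564358911094868)) pink (array([0.4426, 0.1572, 0.1707]), np.float64(0.012014914845945501)) pink base [0.4284 0.1572 0.    ]
[[0 0 0 0 0 0 0 0 0 0 0 0 0 0 0 0 0 0 0 0]
 [0 0 0 0 0 0 0 0 0 0 0 0 0 0 0 0 0 0 0 0]
 [0 0 0 0 0 0 0 0 0 0 0 0 0 0 0 0 0 0 0 0]
 [0 0 0 0 0 0 0 0 0 0 0 0 0 0 0 0 0 0 0 0]
 [0 0 0 0 0 0 0 0 0 0 0 0 0 0 0 0 0 0 0 0]
 [0 0 0 0 0 0 0 0 0 0 0 0 0 0 0 0 0 0 0 0]
 [0 0 0 0 0 0 0 0 0 0 0 0 0 0 0 0 0 0 0 0]
 [0 0 0 0 0 0 1 1 1 1 0 0 0 0 0 0 0 0 0 0]
 [0 0 0 0 0 0 1 1 1 1 1 1 1 1 0 0 0 0 0 0]
 [0 0 0 0 0 0 1 1 1 1 1 1 1 1 1 1 0 0 0 0]
 [0 0 0 0 0 1 1 1 1 1 1 1 1 1 1 1 0 0 0 0]
 [0 0 0 0 0 1 1 1 1 1 1 1 1 1 1 1 0 0 0 0]
 [0 0 0 0 0 0 1 1 1 1 1 1 1 1 1 1 0 0 0 0]
 [0 0 0 0 0 0 0 0 1 1 1 1 1 1 1 0 0 0 0 0]
 [0 0 0 0 0 0 0 0 0 0 0 1 1 1 1 0 0 0 0 0]
 [0 0 0 0 0 0 0 0 0 0 0 0 0 0 0 0 0 0 0 0]
 [0 0 0 0 0 0 0 0 0 0 0 0 0 0 0 0 0 0 0 0]
 [0 0 0 0 0 0 0 0 0 0 0 0 0 0 0 0 0 0 0 0]
 [0 0 0 0 0 0 0 0 0 0 0 0 0 0 0 0 0 0 0 0]
 [0 0 0 0 0 0 0 0 0 0 0 0 0 0 0 0 0 0 0 0]]
black tilt/foot in scene: [array([284.4921, 149.3604]), array([289.8852, 200.7808])]
```

Emit:
apply_moves([
  [0.01,-0.01,0.04,0,0,-4,0.05],
  [0.03,-0.03,0.08,0,0,-9,0.05],
  [0.06,-0.06,0.11,0,0,-15,0.05],
  [0.095,-0.1,0.12,0,0,-22,0.05],
  [0.13,-0.135,0.12,0,0,-29,0.05],
  [0.165,-0.17,0.12,0,0,-36,0.05],
  [0.2,-0.205,0.12,0,0,-43,0.05],
  [0.23,-0.24,0.12,0,0,-50,0.05],
  [0.26,-0.275,0.12,0,0,-57,0.05],
  [0.29,-0.305,0.12,0,0,-64,0.05],
  [0.32,-0.335,0.12,0,0,-70,0.05],
  [0.35,-0.365,0.12,0,0,-75,0.05],
], grip_force=40)

```text
clock: 1.3
position: [0.5089, 0.2381, 0.351]
eef_rot: [0.0, 0.708, -0.706, -0.0]
wrist_force: [0.5, -0.4, 1.3]
width: 0.583
```

```bash
python3 -c "
from cell import *
s=state();print(s['clock'],s['position'],s['eef_rot'],s['q'],s['wrist_force'])"
```

```text
1.3 [0.50888245 0.23806235 0.35096514] [ 3.13085599e-04  7.07841997e-01 -7.06370711e-01 -1.67820557e-04] [ 7.25822515e-01  2.17392247e-01  6.62927270e-02 -3.00486471e-04
 -1.42034217e+00 -7.23696667e-01] [ 0.49589993 -0.43692367  1.25661041]
```

Emit:
apply_moves([
  [0.025,-0.03,0,0,0,-5,0.05],
  [0.05,-0.06,-0.01,0,0,-10,0.05],
  [0.075,-0.085,-0.03,0,0,-14.3,0.05],
  [0.087,-0.096,-0.06,0,0,-14.3,0.05],
  [0.087,-0.096,-0.09,0,0,-14.3,0.05],
  [0.087,-0.096,-0.11,0,0,-14.3,0.05],
  [0.087,-0.096,-0.12,0,0,-14.3,0.05],
  [0.087,-0.096,-0.12,0,0,-14.3,0.05],
])

```text
clock: 2.1
position: [0.5944, 0.1434, 0.2296]
eef_rot: [-0.002, -0.616, 0.788, 0.0]
wrist_force: [0.6, -0.0, -0.4]
width: 0.582
```

Run:
```python
from h import *
for n in("scene","top"):
    im=get_image(n)[:,:,::-1]; cv2.imwrite(f"pics/{n}1.png",im)
    x,y,w,h={"scene":(230,110,140,110),"top":(190,170,110,90)}[n]
    cv2.imwrite(f"pics/{n}1z.png",cv2.resize(im[y:y+h,x:x+w],None,fx=5.5,fy=5.5,interpolation=cv2.INTER_CUBIC))
s=state();print(s['clock'],s['position'],s['eef_rot'],s['q'],s['wrist_force'])
```

```text
2.2 [0.59562796 0.14394847 0.23234996] [ 7.04413168e-04 -6.16165046e-01  7.87616636e-01 -4.17630681e-04] [ 5.01259005e-01  3.62432906e-01 -2.36860440e-02  6.43947872e-04
 -1.18315199e+00 -7.44569139e-01] [0.3213241  0.36685402 0.48413278]
```

View pics/scene1z.png

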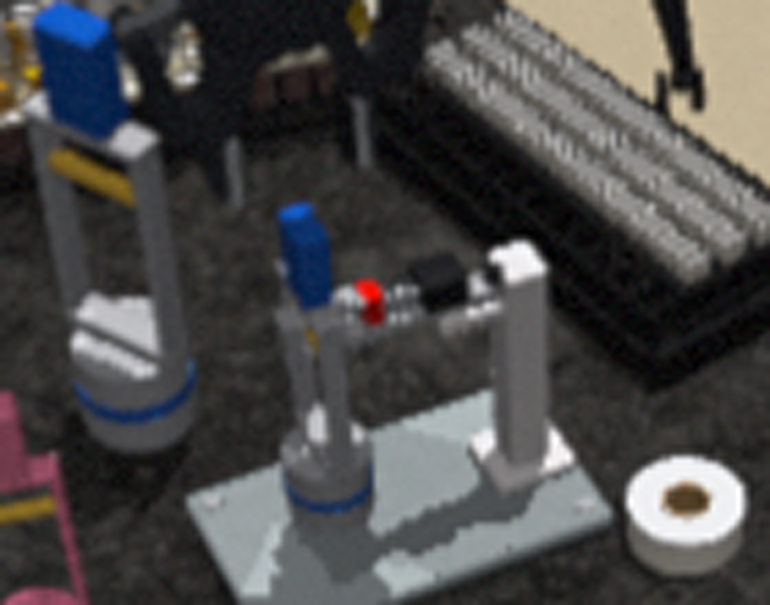

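View pics/top1z.png

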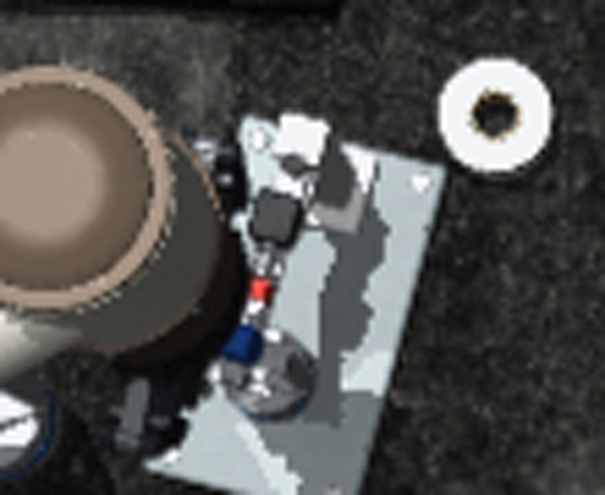

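Run:
```python
from h import *
print(proj("scene",[.5956,.1439,.232]),onz("scene",272.7,145.5,.226),onz("scene",295.8,138,.226))
print(proj("scene",[.5956,.1439,.226]),proj("top",[.5956,.1439,.226]),proj("top",[.5956-.032,.1439+.008,.226]))
```

```text
[283.20506208 142.06795499] [0.57318537 0.15665056 0.226     ] [0.63165052 0.14173569 0.226     ]
[283.41166132 144.02579627] [228.02058472 228.42090854] [224.46238576 241.53277251]
```

Emit:
apply_moves([
  [0,-0.001,-0.01,0,0,0,0.05],
  [0,-0.002,-0.02,0,0,0,0.05],
  [0,-0.002,-0.03,0,0,0,0.05],
  [0,-0.002,-0.04,0,0,0,0.05],
  [0,-0.002,-0.048,0,0,0,0.05],
  [0,-0.002,-0.055,0,0,0,0.05],
  [0,-0.002,-0.057,0,0,0,0.05],
  [0,-0.002,-0.057,0,0,0,0.05],
])

```text
clock: 3.0
position: [0.5951, 0.1416, 0.1739]
eef_rot: [-0.0, -0.616, 0.788, -0.0]
wrist_force: [-0.4, 0.2, 0.3]
width: 0.588
```

Run:
```python
from h import *
for n in("scene",):
    im=get_image(n)[:,:,::-1]; cv2.imwrite(f"pics/{n}2.png",im)
    x,y,w,h={"scene":(230,110,140,110),"top":(190,170,110,90)}[n]
    cv2.imwrite(f"pics/{n}2z.png",cv2.resize(im[y:y+h,x:x+w],None,fx=5.5,fy=5.4,interpolation=cv2.INTER_CUBIC))
s=state();print(s['clock'],s['position'],s['eef_rot'],s['q'],s['wrist_force'],s['wrist_torque'])
```

```text
3.05 [0.5953116  0.14171374 0.17444165] [ 1.40322778e-04 -6.16026979e-01  7.87725032e-01 -1.28604201e-04] [ 4.98001242e-01  4.06363177e-01 -1.07649230e-01  2.38219285e-04
 -1.05646471e+00 -7.41536639e-01] [ 0.63866247  0.05658557 -0.53524246] [ 0.03843605 -0.00989586 -0.00620848]
```

View pics/scene2z.png

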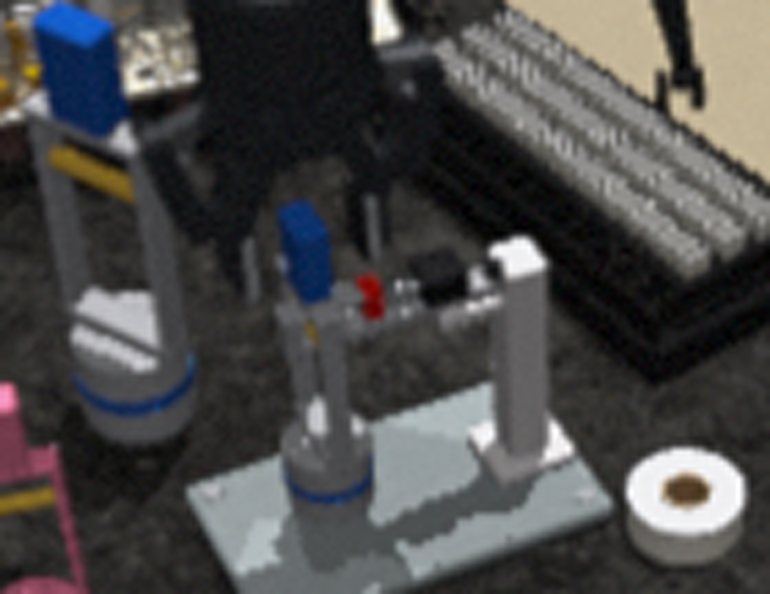

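Emit:
apply_moves([
  [0,0,0,0,0,0,0.04],
  [0,0,0,0,0,0,0.032],
  [0,0,0,0,0,0,0.026],
  [0,0,0,0,0,0,0.022],
  [0,0,0,0,0,0,0.02],
  [0,0,0,0,0,0,0.02],
], grip_force=20)

```text
clock: 3.65
position: [0.5951, 0.1416, 0.1743]
eef_rot: [0.0, -0.616, 0.788, -0.0]
wrist_force: [-1.0, 0.6, -0.7]
width: 0.233
```

Run:
```python
from h import *
for n in("scene",):
    im=get_image(n)[:,:,::-1]; cv2.imwrite(f"pics/{n}3.png",im)
    x,y,w,h={"scene":(260,130,70,80),"top":(190,170,110,90)}[n]
    cv2.imwrite(f"pics/{n}3z.png",cv2.resize(im[y:y+h,x:x+w],None,fx=7,fy=7,interpolation=cv2.INTER_CUBIC))
s=state();print(s['clock'],s['position'],s['width']*85.4,s['wrist_force'],s['wrist_torque'])
```

```text
3.7 [0.59509646 0.14165563 0.17433643] 20.01243877629475 [-0.19379552  0.0005851  -0.30247525] [ 0.00639935 -0.01820375 -0.03141472]
```

View pics/scene3z.png

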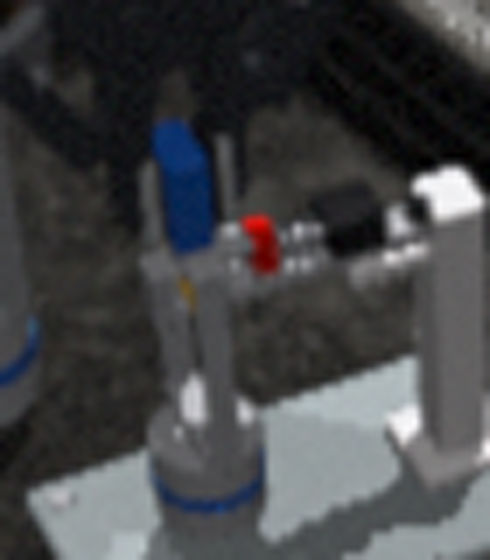

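Emit:
apply_moves([
  [0,0,0,0,0,0,0.017],
  [0,0,0,0,0,0,0.012],
  [0,0,0,0,0,0,0.008],
  [0,0,0,0,0,0,0.008],
  [0,0,0,0,0,0,0.008],
], grip_force=60)

```text
clock: 4.2
position: [0.5951, 0.1417, 0.1744]
eef_rot: [-0.0, -0.616, 0.788, 0.0]
wrist_force: [-0.8, -0.1, 0.1]
width: 0.179
```

Run:
```python
from h import *
s=state();print(s['clock'],s['position'],s['width']*85.4,s['wrist_force'],s['wrist_torque'])
```

```text
4.2 [0.59508567 0.14165481 0.17439393] 15.262851046047743 [-0.77467823 -0.11034846  0.09005262] [0.06139542 0.20528777 0.01171293]
```

Emit:
apply_moves([
  [0,0,0.0005,0,0,0,0.008],
  [0,0,0.001,0,0,0,0.008],
  [0,0,0.0015,0,0,0,0.008],
  [0,0,0.0015,0,0,0,0.008],
  [0,0,0.0015,0,0,0,0.008],
])

```text
clock: 4.7
position: [0.5948, 0.1415, 0.1752]
eef_rot: [-0.001, -0.616, 0.788, 0.0]
wrist_force: [0.4, -0.4, -3.3]
width: 0.176
```

Emit:
apply_moves([
  [0,0,0.0005,0,0,0,0.008],
  [0,0,0.001,0,0,0,0.008],
  [0,0,0.001,0,0,0,0.008],
  [0,0,0.001,0,0,0,0.008],
])

```text
clock: 5.1
position: [0.5951, 0.1416, 0.1769]
eef_rot: [0.0, -0.616, 0.788, 0.0]
wrist_force: [-0.3, 0.8, -4.3]
width: 0.179
```

Run:
```python
from h import *
s=state();print(s['clock'],s['position'],s['width']*85.4,s['wrist_force'],s['wrist_torque'])
```

```text
5.1 [0.59508534 0.14164847 0.17686287] 15.298461459297048 [-0.34376733  0.81237808 -4.28830485] [-0.02398451 -0.05535745  0.02286772]
```

Emit:
apply_moves([
  [0.00097,-0.00025,0,0,0,0,0.008],
  [0.0019,-0.0005,0,0,0,0,0.008],
  [0.0029,-0.00075,0,0,0,0,0.008],
  [0.0039,-0.001,0,0,0,0,0.008],
  [0.0048,-0.00125,0,0,0,0,0.008],
  [0.0048,-0.00125,0,0,0,0,0.008],
])

```text
clock: 5.7
position: [0.6001, 0.1404, 0.1768]
eef_rot: [0.0, -0.616, 0.788, -0.0]
wrist_force: [0.0, -0.5, -3.3]
width: 0.176
```

Emit:
apply_moves([
  [0.00097,-0.00025,0,0,0,0,0.008],
  [0.0019,-0.0005,0,0,0,0,0.008],
  [0.0029,-0.00075,0,0,0,0,0.008],
  [0.0029,-0.00075,0,0,0,0,0.008],
])

```text
clock: 6.1
position: [0.603, 0.1396, 0.1768]
eef_rot: [0.0, -0.616, 0.788, -0.0]
wrist_force: [-0.6, -0.3, -4.0]
width: 0.177
```

Emit:
apply_moves([
  [0.00097,-0.00025,0,0,0,0,0.008],
  [0.0019,-0.0005,0,0,0,0,0.008],
  [0.0019,-0.0005,0,0,0,0,0.008],
])

```text
clock: 6.4
position: [0.6048, 0.1391, 0.1768]
eef_rot: [0.0, -0.616, 0.788, -0.0]
wrist_force: [-0.3, -0.4, -3.6]
width: 0.182
```

Emit:
apply_moves([
  [0.00097,-0.00025,0,0,0,0,0.008],
  [0.0019,-0.0005,0,0,0,0,0.008],
  [0.0019,-0.0005,0,0,0,0,0.008],
])

```text
clock: 6.7
position: [0.6067, 0.1386, 0.1768]
eef_rot: [0.0, -0.616, 0.788, -0.0]
wrist_force: [0.7, -0.4, -3.9]
width: 0.179
```

Emit:
apply_moves([
  [0.00097,-0.00025,0,0,0,0,0.008],
  [0.0019,-0.0005,0,0,0,0,0.008],
  [0.0019,-0.0005,0,0,0,0,0.008],
])

```text
clock: 7.0
position: [0.6087, 0.1381, 0.1768]
eef_rot: [0.0, -0.616, 0.788, -0.0]
wrist_force: [0.9, 0.2, -3.5]
width: 0.179
```

Emit:
apply_moves([
  [0.00097,-0.00025,0,0,0,0,0.008],
  [0.0019,-0.0005,0,0,0,0,0.008],
  [0.0019,-0.0005,0,0,0,0,0.008],
])

```text
clock: 7.3
position: [0.6106, 0.1376, 0.1768]
eef_rot: [0.0, -0.616, 0.788, -0.0]
wrist_force: [-0.3, -0.2, -4.0]
width: 0.177
```

Emit:
apply_moves([
  [0.00097,-0.00025,0,0,0,0,0.008],
  [0.0019,-0.0005,0,0,0,0,0.008],
  [0.0019,-0.0005,0,0,0,0,0.008],
])

```text
clock: 7.6
position: [0.6124, 0.1371, 0.1768]
eef_rot: [0.0, -0.616, 0.788, -0.0]
wrist_force: [0.5, 0.6, -2.6]
width: 0.182
```

Emit:
apply_moves([
  [0.00097,-0.00025,0,0,0,0,0.008],
  [0.0019,-0.0005,0,0,0,0,0.008],
  [0.0019,-0.0005,0,0,0,0,0.008],
])

```text
clock: 7.9
position: [0.6141, 0.1366, 0.1768]
eef_rot: [-0.0, -0.616, 0.788, 0.0]
wrist_force: [-0.7, 0.4, -4.3]
width: 0.183
```

Run:
```python
from h import *
for n in("scene",):
    im=get_image(n)[:,:,::-1]; cv2.imwrite(f"pics/{n}4.png",im)
    x,y,w,h={"scene":(260,130,70,80),"top":(190,170,110,90)}[n]
    cv2.imwrite(f"pics/{n}4z.png",cv2.resize(im[y:y+h,x:x+w],None,fx=7,fy=7,interpolation=cv2.INTER_CUBIC))
s=state();print(s['clock'],s['position'],s['width']*85.4,s['wrist_force'],s['wrist_torque'])
```

```text
7.95 [0.61413007 0.13662833 0.17675385] 14.967525327120338 [-0.06436219  0.20829496 -3.63286234] [0.07138907 0.10596471 0.05197788]
```

View pics/scene4z.png

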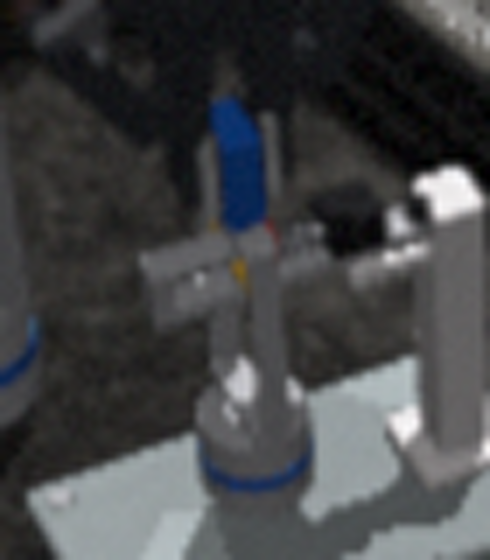

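The weight has moved up the throat. The lip now shows at left (140-240,260-320 in the zoom), and the red keeper edge just shows right of the bar at (268,232). The bar should touch the keeper very soon.

Emit:
apply_moves([
  [0.00097,-0.00025,0,0,0,0,0.008],
  [0.0019,-0.0005,0,0,0,0,0.008],
  [0.0019,-0.0005,0,0,0,0,0.008],
])

```text
clock: 8.25
position: [0.6157, 0.1362, 0.1767]
eef_rot: [-0.0, -0.616, 0.788, 0.0]
wrist_force: [-2.5, 0.6, -3.7]
width: 0.181
```

Emit:
apply_moves([
  [0.00097,-0.00025,0,0,0,0,0.008],
  [0.00097,-0.00025,0,0,0,0,0.008],
])

```text
clock: 8.45
position: [0.6168, 0.1359, 0.1767]
eef_rot: [-0.0, -0.616, 0.788, 0.0]
wrist_force: [-3.2, 1.7, -2.8]
width: 0.178
```

Emit:
apply_moves([
  [0.00097,-0.00025,0,0,0,0,0.008],
  [0.00097,-0.00025,0,0,0,0,0.008],
])

```text
clock: 8.65
position: [0.6178, 0.1356, 0.1767]
eef_rot: [-0.0, -0.616, 0.788, 0.0]
wrist_force: [-3.6, 1.9, -2.5]
width: 0.178
```

Emit:
apply_moves([
  [0.00097,-0.00025,0,0,0,0,0.008],
  [0.0019,-0.0005,0,0,0,0,0.008],
  [0.0019,-0.0005,0,0,0,0,0.008],
])

```text
clock: 8.95
position: [0.6198, 0.1351, 0.1767]
eef_rot: [-0.0, -0.616, 0.788, 0.0]
wrist_force: [-4.7, 1.5, -2.1]
width: 0.181
```

Emit:
apply_moves([
  [0.00097,-0.00025,0,0,0,0,0.008],
  [0.0019,-0.0005,0,0,0,0,0.008],
  [0.0019,-0.0005,0,0,0,0,0.008],
])

```text
clock: 9.25
position: [0.6215, 0.1347, 0.1767]
eef_rot: [-0.0, -0.616, 0.788, 0.0]
wrist_force: [-5.7, 2.3, -1.7]
width: 0.184
```

Emit:
apply_moves([
  [0.00097,-0.00025,0,0,0,0,0.008],
  [0.00097,-0.00025,0,0,0,0,0.008],
])

```text
clock: 9.45
position: [0.6223, 0.1344, 0.1767]
eef_rot: [-0.001, -0.616, 0.788, 0.0]
wrist_force: [-5.8, 1.9, -1.8]
width: 0.178
```

Emit:
apply_moves([
  [0,0,0,0,0,0,0.008],
])

```text
clock: 9.55
position: [0.6222, 0.1345, 0.1767]
eef_rot: [-0.001, -0.616, 0.788, 0.0]
wrist_force: [-5.1, 2.6, -1.0]
width: 0.178
```

Emit:
apply_moves([
  [0,0,0,0,0,0,0.008],
])

```text
clock: 9.65
position: [0.6222, 0.1344, 0.1767]
eef_rot: [-0.001, -0.616, 0.788, 0.0]
wrist_force: [-5.7, 2.0, -2.3]
width: 0.178
```

Run:
```python
from h import *
for n in("scene",):
    im=get_image(n)[:,:,::-1]; cv2.imwrite(f"pics/{n}5.png",im)
    x,y,w,h={"scene":(260,130,70,80),"top":(190,170,110,90)}[n]
    cv2.imwrite(f"pics/{n}5z.png",cv2.resize(im[y:y+h,x:x+w],None,fx=7,fy=7,interpolation=cv2.INTER_CUBIC))
s=state();print(s['clock'],s['position'],s['width']*85.4,s['wrist_force'],s['wrist_torque'])
```

```text
9.7 [0.62220541 0.13447579 0.17669935] 15.264807974806358 [-5.29218461  1.57103882 -1.7095477 ] [ 0.68104487  1.84066092 -0.00517788]
```

View pics/scene5z.png

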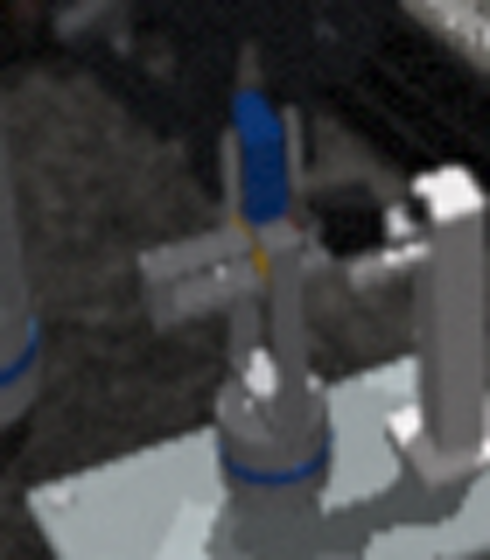

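Emit:
apply_moves([
  [0.00097,-0.00025,0,0,0,0,0.008],
  [0.0019,-0.0005,0,0,0,0,0.008],
  [0.0019,-0.0005,0,0,0,0,0.008],
])

```text
clock: 10.0
position: [0.6239, 0.134, 0.1767]
eef_rot: [-0.001, -0.616, 0.788, 0.001]
wrist_force: [-6.4, 2.3, -0.9]
width: 0.18
```

Emit:
apply_moves([
  [0,0,0,0,0,0,0.008],
])

```text
clock: 10.1
position: [0.6239, 0.134, 0.1767]
eef_rot: [-0.001, -0.616, 0.788, 0.001]
wrist_force: [-6.2, 2.0, -0.8]
width: 0.176
```

Emit:
apply_moves([
  [0,0,0,0,0,0,0.008],
])

```text
clock: 10.2
position: [0.6238, 0.134, 0.1767]
eef_rot: [-0.001, -0.616, 0.788, 0.001]
wrist_force: [-6.2, 2.4, -1.2]
width: 0.178
```

Emit:
apply_moves([
  [0,0,0,0,0,0,0.008],
])

```text
clock: 10.3
position: [0.6238, 0.134, 0.1767]
eef_rot: [-0.001, -0.616, 0.788, 0.001]
wrist_force: [-5.7, 3.3, -0.5]
width: 0.182
```

Run:
```python
from h import *
s=state();print(s['clock'],s['position'],s['width']*85.4,s['wrist_force'],s['wrist_torque'])
```

```text
10.3 [0.62380228 0.13398599 0.17667184] 15.517107564133369 [-5.7061818   3.27047148 -0.45092898] [ 0.73887188  1.97149092 -0.04282427]
```

Emit:
apply_moves([
  [0.00097,-0.00025,0,0,0,0,0.008],
  [0.00097,-0.00025,0.0005,0,0,0,0.008],
  [0.00097,-0.00025,0.001,0,0,0,0.008],
  [0.00097,-0.00025,0.001,0,0,0,0.008],
])

```text
clock: 10.7
position: [0.6242, 0.1339, 0.1768]
eef_rot: [-0.001, -0.616, 0.788, 0.001]
wrist_force: [-6.3, 2.7, -3.7]
width: 0.182
```

Emit:
apply_moves([
  [0,0,0,0,0,0,0.008],
])

```text
clock: 10.8
position: [0.6242, 0.1339, 0.1768]
eef_rot: [-0.001, -0.616, 0.788, 0.001]
wrist_force: [-6.4, 3.2, -3.8]
width: 0.179
```

Emit:
apply_moves([
  [0,0,0,0,0,0,0.008],
])

```text
clock: 10.9
position: [0.6242, 0.1339, 0.1768]
eef_rot: [-0.001, -0.616, 0.788, 0.001]
wrist_force: [-4.9, 2.0, -2.8]
width: 0.178
```

Run:
```python
from h import *
for n in("scene",):
    im=get_image(n)[:,:,::-1]; cv2.imwrite(f"pics/{n}6.png",im)
    x,y,w,h={"scene":(270,140,50,50),"top":(190,170,110,90)}[n]
    cv2.imwrite(f"pics/{n}6z.png",cv2.resize(im[y:y+h,x:x+w],None,fx=11,fy=11,interpolation=cv2.INTER_CUBIC))
s=state();print(s['clock'],s['position'],s['width']*85.4,s['wrist_force'],s['wrist_torque'])
```

```text
10.95 [0.62425233 0.13388702 0.17677801] 15.316043309171695 [-6.22220175  1.90661981 -3.35378429] [ 9.08259049e-01  1.95352513e+00 -1.56169563e-03]
```

View pics/scene6z.png

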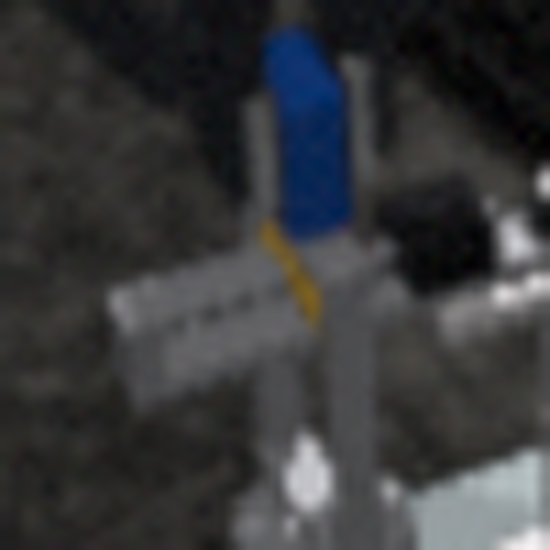

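Emit:
apply_moves([
  [0.00097,-0.00025,0,0,0,0,0.008],
  [0.00097,-0.00025,0,0,0,0,0.008],
])

```text
clock: 11.15
position: [0.6252, 0.1336, 0.1768]
eef_rot: [-0.002, -0.616, 0.788, 0.001]
wrist_force: [-6.3, 3.3, -3.0]
width: 0.175
```

Emit:
apply_moves([
  [0,0,0,0,0,0,0.008],
])

```text
clock: 11.25
position: [0.6251, 0.1337, 0.1768]
eef_rot: [-0.002, -0.616, 0.788, 0.001]
wrist_force: [-6.5, 3.4, -2.6]
width: 0.179
```

Emit:
apply_moves([
  [0,0,0.0005,0,0,0,0.008],
  [0,0,0.001,0,0,0,0.008],
  [0,0,0.001,0,0,0,0.008],
])

```text
clock: 11.55
position: [0.6246, 0.1337, 0.1769]
eef_rot: [-0.002, -0.616, 0.788, 0.002]
wrist_force: [-6.0, 2.7, -5.4]
width: 0.177
```

Emit:
apply_moves([
  [0,0,0.0005,0,0,0,0.008],
  [0,0,0.001,0,0,0,0.008],
  [0,0,0.001,0,0,0,0.008],
])

```text
clock: 11.85
position: [0.6243, 0.1337, 0.1772]
eef_rot: [-0.003, -0.616, 0.788, 0.002]
wrist_force: [-5.8, 2.3, -7.2]
width: 0.18
```

Emit:
apply_moves([
  [0.0005,-0.0001,0.0005,0,0,0,0.008],
  [0.0007,-0.0002,0.001,0,0,0,0.008],
  [0.0007,-0.0002,0.001,0,0,0,0.008],
])

```text
clock: 12.15
position: [0.6247, 0.1333, 0.178]
eef_rot: [-0.003, -0.616, 0.788, 0.002]
wrist_force: [-5.4, 2.7, -7.6]
width: 0.182
```

Emit:
apply_moves([
  [0.0003,-0.0001,0.0005,0,0,0,0.008],
  [0.0005,-0.0001,0.001,0,0,0,0.008],
  [0.0005,-0.0001,0.001,0,0,0,0.008],
])

```text
clock: 12.45
position: [0.625, 0.133, 0.1788]
eef_rot: [-0.004, -0.616, 0.788, 0.002]
wrist_force: [-7.1, 2.6, -8.2]
width: 0.175
```

Run:
```python
from h import *
for n in("scene",):
    im=get_image(n)[:,:,::-1]; cv2.imwrite(f"pics/{n}7.png",im)
    x,y,w,h={"scene":(270,140,50,50),"top":(190,170,110,90)}[n]
    cv2.imwrite(f"pics/{n}7z.png",cv2.resize(im[y:y+h,x:x+w],None,fx=11,fy=11,interpolation=cv2.INTER_CUBIC))
s=state();print(s['clock'],s['position'],s['eef_rot'],s['width']*85.4,s['wrist_force'],s['wrist_torque'])
```

```text
12.5 [0.62498591 0.13299284 0.17875507] [-0.00350685 -0.61560504  0.78804396  0.00220329] 15.26585771331208 [-6.58521786  2.52538841 -6.35174857] [ 0.81193393  2.16483325 -0.006249  ]
```

View pics/scene7z.png

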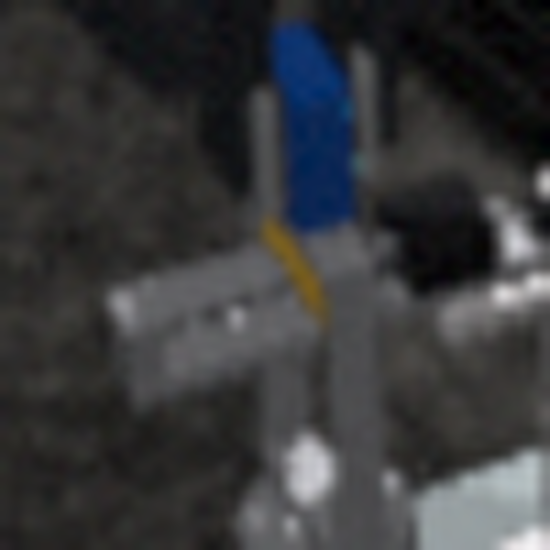

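Emit:
apply_moves([
  [0,0,0.0005,0,0,0,0.008],
  [0.0002,0,0.001,0,0,0,0.008],
  [0.0002,0,0.0015,0,0,0,0.008],
])

```text
clock: 12.8
position: [0.6249, 0.1328, 0.18]
eef_rot: [-0.004, -0.616, 0.788, 0.002]
wrist_force: [-7.1, 2.0, -7.4]
width: 0.18
```

Emit:
apply_moves([
  [0,0,0.0005,0,0,0,0.008],
  [0.0002,0,0.001,0,0,0,0.008],
  [0.0002,0,0.0015,0,0,0,0.008],
])

```text
clock: 13.1
position: [0.625, 0.1327, 0.1814]
eef_rot: [-0.004, -0.616, 0.788, 0.002]
wrist_force: [-7.0, 2.2, -8.6]
width: 0.179
```

Emit:
apply_moves([
  [0,0,0,0,0,0,0.008],
])

```text
clock: 13.2
position: [0.6251, 0.1327, 0.1816]
eef_rot: [-0.004, -0.616, 0.788, 0.002]
wrist_force: [-7.2, 1.6, -8.6]
width: 0.181
```

Emit:
apply_moves([
  [-0.0004,0.0001,0.001,0,0,0,0.008],
  [-0.0007,0.0002,0.002,0,0,0,0.008],
  [-0.0007,0.0002,0.003,0,0,0,0.008],
])

```text
clock: 13.5
position: [0.6244, 0.1328, 0.1845]
eef_rot: [-0.004, -0.616, 0.788, 0.002]
wrist_force: [-7.0, 1.1, -8.9]
width: 0.178
```

Emit:
apply_moves([
  [0,0,0.001,0,0,0,0.008],
  [0,0,0.002,0,0,0,0.008],
  [0,0,0.003,0,0,0,0.008],
])

```text
clock: 13.8
position: [0.6244, 0.1328, 0.1875]
eef_rot: [-0.004, -0.616, 0.788, 0.002]
wrist_force: [-6.2, 1.2, -8.0]
width: 0.177
```

Emit:
apply_moves([
  [0,0,0.001,0,0,0,0.008],
  [0,0,0.002,0,0,0,0.008],
  [0,0,0.003,0,0,0,0.008],
])

```text
clock: 14.1
position: [0.6259, 0.1328, 0.1924]
eef_rot: [-0.002, -0.616, 0.788, 0.001]
wrist_force: [-3.8, -0.2, -2.5]
width: 0.185
```

Emit:
apply_moves([
  [0,0,0.001,0,0,0,0.008],
  [0,0,0.002,0,0,0,0.008],
  [0,0,0.004,0,0,0,0.008],
  [0,0,0.006,0,0,0,0.008],
  [0,0,0.008,0,0,0,0.008],
  [0,0,0.01,0,0,0,0.008],
  [0,0,0.01,0,0,0,0.008],
])

```text
clock: 14.8
position: [0.6279, 0.1334, 0.2044]
eef_rot: [0.001, -0.616, 0.788, -0.0]
wrist_force: [-0.3, -0.6, -3.8]
width: 0.183
```

Run:
```python
from h import *
for n in("scene",):
    im=get_image(n)[:,:,::-1]; cv2.imwrite(f"pics/{n}8.png",im)
    x,y,w,h={"scene":(260,120,80,80),"top":(190,170,110,90)}[n]
    cv2.imwrite(f"pics/{n}8z.png",cv2.resize(im[y:y+h,x:x+w],None,fx=7,fy=7,interpolation=cv2.INTER_CUBIC))
s=state();print(s['clock'],s['position'],s['eef_rot'],s['width']*85.4,s['wrist_force'],s['wrist_torque'])
```

```text
14.85 [0.6277032  0.13336385 0.20408809] [ 3.08807641e-04 -6.15982791e-01  7.87759542e-01 -1.00712935e-04] 15.20429933629347 [-0.51221023 -0.16651108 -3.61369622] [-0.00838586  0.06637361  0.02493628]
```

View pics/scene8z.png

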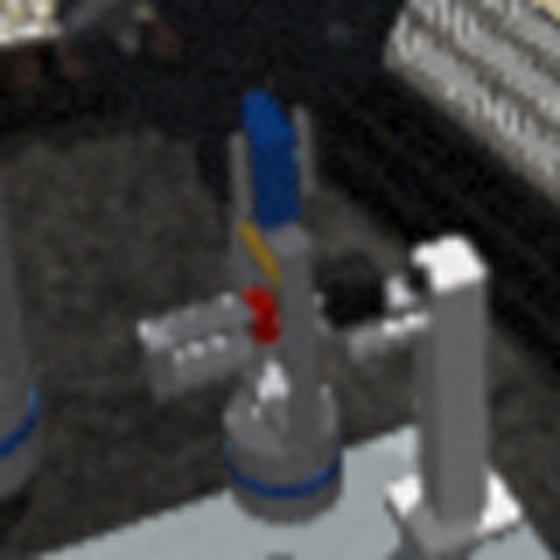

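The bar is above the keeper and clear. The red keeper has sprung shut at (262,315) in the zoom, and the brass bar is at (260,250) above it. Next I back out along the stand's -x.

Emit:
apply_moves([
  [-0.003,0.0008,0.003,0,0,0,0.008],
  [-0.01,0.0025,0.005,0,0,0,0.008],
  [-0.02,0.005,0.005,0,0,0,0.008],
  [-0.03,0.0075,0.005,0,0,0,0.008],
  [-0.04,0.0105,0.005,0,0,0,0.008],
  [-0.05,0.013,0.005,0,0,0,0.008],
  [-0.06,0.0155,0.005,0,0,0,0.008],
  [-0.07,0.018,0.005,0,0,0,0.008],
  [-0.08,0.0205,0.005,0,0,0,0.008],
  [-0.09,0.023,0.005,0,0,0,0.008],
  [-0.1,0.0255,0.005,0,0,0,0.008],
  [-0.1,0.0255,0.005,0,0,0,0.008],
])

```text
clock: 16.05
position: [0.5262, 0.159, 0.209]
eef_rot: [-0.0, -0.616, 0.788, 0.0]
wrist_force: [-0.2, -0.1, -3.8]
width: 0.183
```

Emit:
apply_moves([
  [-0.004,0.001,0,0,0,0,0.008],
  [-0.008,0.002,0,0,0,0,0.008],
  [-0.01,0.0025,0,0,0,0,0.008],
  [-0.01,0.0025,0,0,0,0,0.008],
])

```text
clock: 16.45
position: [0.5174, 0.1613, 0.2088]
eef_rot: [-0.0, -0.616, 0.788, 0.0]
wrist_force: [-0.5, 0.1, -3.6]
width: 0.18
```

Run:
```python
from h import *
for n in("scene",):
    im=get_image(n)[:,:,::-1]; cv2.imwrite(f"pics/{n}9.png",im)
    x,y,w,h={"scene":(210,110,140,110),"top":(190,170,110,90)}[n]
    cv2.imwrite(f"pics/{n}9z.png",cv2.resize(im[y:y+h,x:x+w],None,fx=5.4,fy=5.4,interpolation=cv2.INTER_CUBIC))
s=state();print(s['clock'],s['position'],s['eef_rot'],s['width']*85.4,s['wrist_force'],s['wrist_torque'])
```

```text
16.5 [0.51763656 0.16131461 0.20882201] [ 6.29088594e-05 -6.15978882e-01  7.87762661e-01 -5.33663321e-05] 15.384174255768723 [ 0.54939067  0.18068878 -4.00521488] [ 0.01244924  0.01720516 -0.07635051]
```

View pics/scene9z.png

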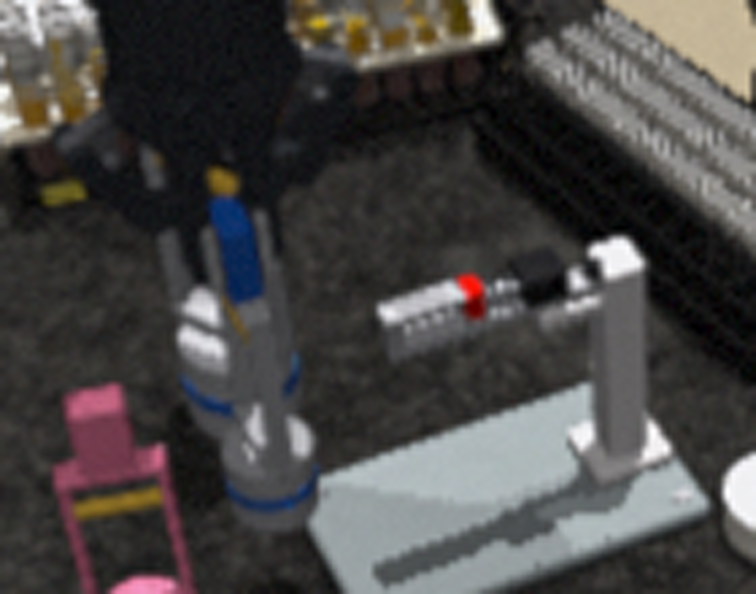

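Emit:
apply_moves([
  [0,0,0.01,0,0,0,0.008],
  [0,0,0.025,0,0,0,0.008],
  [0,0,0.04,0,0,0,0.008],
  [0,-0.005,0.05,0,0,0,0.008],
  [0.002,-0.02,0.05,0,0,0,0.008],
  [0.005,-0.04,0.05,0,0,0,0.008],
  [0.008,-0.065,0.05,0,0,0,0.008],
  [0.012,-0.09,0.05,0,0,0,0.008],
  [0.016,-0.115,0.05,0,0,0,0.008],
  [0.02,-0.14,0.05,0,0,0,0.008],
  [0.023,-0.165,0.05,0,0,0,0.008],
  [0.026,-0.19,0.05,0,0,0,0.008],
])

```text
clock: 17.7
position: [0.5428, -0.0309, 0.258]
eef_rot: [-0.001, -0.616, 0.788, 0.0]
wrist_force: [0.4, 0.3, -3.9]
width: 0.176
```

Emit:
apply_moves([
  [0.003,-0.025,0,0,0,0,0.008],
  [0.006,-0.048,0,0,0,0,0.008],
  [0.008,-0.068,0,0,0,0,0.008],
  [0.01,-0.085,0,0,0,0,0.008],
  [0.011,-0.095,0,0,0,0,0.008],
  [0.012,-0.102,0,0,0,0,0.008],
  [0.012,-0.104,0,0,0,0,0.008],
  [0.012,-0.104,0,0,0,0,0.008],
  [0.012,-0.104,0,0,0,0,0.008],
])

```text
clock: 18.6
position: [0.5555, -0.1322, 0.2588]
eef_rot: [0.0, -0.616, 0.788, 0.0]
wrist_force: [0.4, 0.3, -3.8]
width: 0.182
```

Run:
```python
from h import *
for n in("scene","top"):
    im=get_image(n)[:,:,::-1]; cv2.imwrite(f"pics/{n}10.png",im)
    x,y,w,h={"scene":(280,170,120,160),"top":(290,195,100,110)}[n]
    cv2.imwrite(f"pics/{n}10z.png",cv2.resize(im[y:y+h,x:x+w],None,fx=5,fy=5 if n=="top" else 3.75*4/3*.75,interpolation=cv2.INTER_CUBIC) if n=="top" else cv2.resize(im[y:y+h,x:x+w],None,fx=3.75,fy=3.75,interpolation=cv2.INTER_CUBIC))
s=state();print(s['clock'],s['position'],s['eef_rot'],s['width']*85.4,s['wrist_force'],s['wrist_torque'])
```

```text
18.7 [ 0.55556582 -0.13208834  0.25889638] [ 7.91770497e-05 -6.16341971e-01  7.87478614e-01  1.30372189e-05] 15.550268380252234 [ 0.50771719 -0.21858139 -3.92919245] [0.05821198 0.0148755  0.04204396]
```

View pics/scene10z.png

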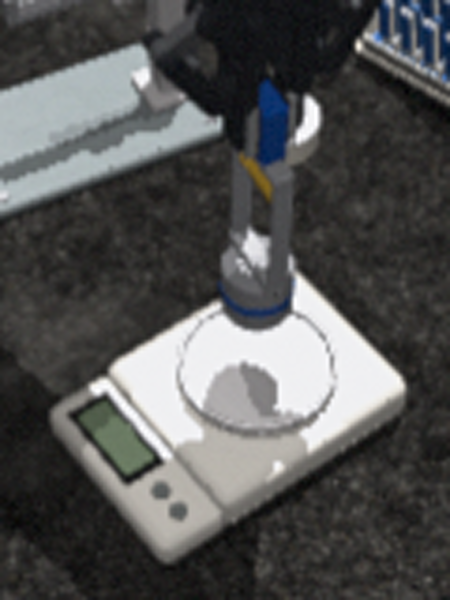

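View pics/top10z.png

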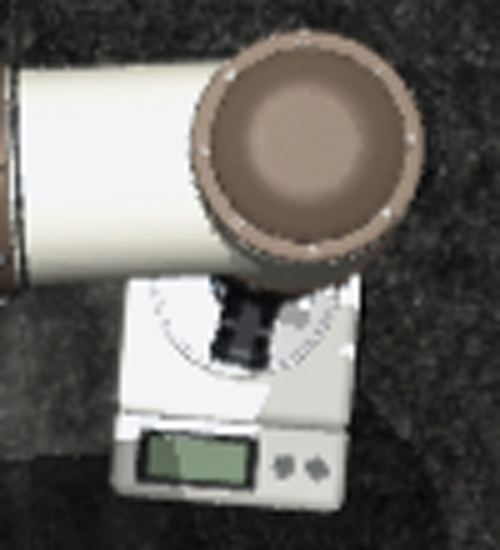

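Run:
```python
from h import *
c=np.array([.5556,-.1321])
for z in(.2954,.2744,.2284,.1544,.1144): print(z,(proj("scene",[*c,z])-[280,170])*3.75+1.5)
# foot outline
t=np.linspace(0,2*np.pi,60)
for z in(.1544,.1144):
    P=np.array([(proj("scene",[c[0]+.022*np.cos(a),c[1]+.022*np.sin(a),z])-[280,170])*3.75+1.5 for a in t]); print(z,P.min(0),P.max(0))
im=cv2.imread("pics/scene10.png"); x0,y0,x1,y1=330,225,370,262
m=cv2.inRange(cv2.cvtColor(im[y0:y1,x0:x1],cv2.COLOR_BGR2HSV),(105,120,50),(125,255,255)); ys,xs=np.nonzero(m)
for k in (xs.min(),xs.max()): print("band",(k+x0-280)*3.75+1.5,(ys[xs==k].mean()+y0-170)*3.75+1.5)
print((ys.max()+y0-170)*3.75+1.5)
```

```text
0.2954 [263.66339364  92.56630484]
0.2744 [262.62787723 120.13093495]
0.2284 [260.47416967 177.3062473 ]
0.1544 [257.30757704 260.99627149]
0.1144 [255.73246707 302.46081273]
0.1544 [219.59736577 231.87100059] [295.07244458 290.87327474]
0.1144 [219.12726747 273.6447225 ] [292.38928645 331.99376746]
band 219.0 284.625
band 286.5 303.375
316.5
```

Run:
```python
from h import *
from scipy.spatial import ConvexHull
c=np.array([.5556,-.1321]); th=np.radians(-14.2); u=np.array([np.cos(th),np.sin(th)]); n=np.array([-u[1],u[0]])
P=np.array([proj("scene",[*(c+u*a*.008+n*b*.013),z]) for a in(-1,1) for b in(-1,1) for z in(.2534,.2954)])
m=np.zeros((480,640),np.uint8); cv2.fillConvexPoly(m,cv2.convexHull(np.round(P).astype(np.int32)),255)
ys,xs=np.nonzero(m);print("exp",xs.mean(),ys.mean(),P.min(0),P.max(0))
im=cv2.imread("pics/scene10.png"); 
for (x0,y0,x1,y1) in [(335,185,365,220),(330,225,370,262)]:
    mm=cv2.inRange(cv2.cvtColor(im[y0:y1,x0:x1],cv2.COLOR_BGR2HSV),(100,120,40),(125,255,255)); print(mm//255) if 0 else 0
    ys,xs=np.nonzero(mm);print("obs",xs.mean()+x0,ys.mean()+y0,xs.min()+x0,xs.max()+x0,ys.min()+y0,ys.max()+y0)
a=im[185:270,325:380]; cv2.imwrite("pics/z11.png",cv2.resize(a,None,fx=7,fy=7,interpolation=cv2.INTER_CUBIC))
```

```text
exp 349.742671009772 201.3973941368078 [342.87501015 188.72429115] [356.70833337 214.36805979]
obs 352.11038961038963 202.26623376623377 349 356 191 213
obs 346.93333333333334 251.4 338 356 245 254
```

View pics/z11.png

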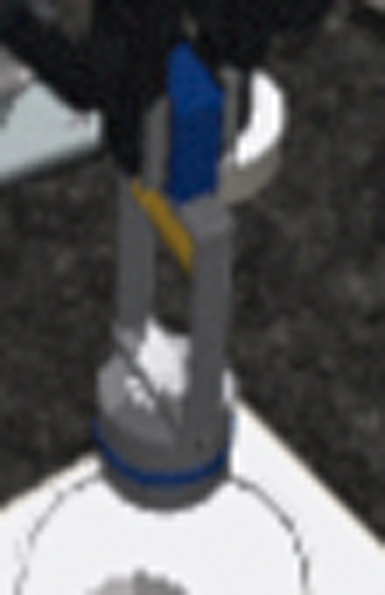

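Emit:
apply_moves([
  [0,-0.001,-0.006,0,0,0,0.008],
  [0,-0.001,-0.014,0,0,0,0.008],
  [0,-0.001,-0.022,0,0,0,0.008],
  [0,-0.001,-0.03,0,0,0,0.008],
  [0,-0.001,-0.038,0,0,0,0.008],
  [0,-0.001,-0.045,0,0,0,0.008],
  [0,-0.001,-0.051,0,0,0,0.008],
  [0,-0.001,-0.056,0,0,0,0.008],
  [0,-0.001,-0.059,0,0,0,0.008],
  [0,-0.001,-0.06,0,0,0,0.008],
  [0,-0.001,-0.06,0,0,0,0.008],
])

```text
clock: 19.8
position: [0.5557, -0.1337, 0.1989]
eef_rot: [0.0, -0.616, 0.788, -0.0]
wrist_force: [0.2, -0.1, -4.0]
width: 0.173
```

Run:
```python
from h import *
im=get_image("scene")[:,:,::-1]; cv2.imwrite(f"pics/scene12.png",im)
cv2.imwrite(f"pics/s12z.png",cv2.resize(im[200:310,300:390],None,fx=5.4,fy=5.4,interpolation=cv2.INTER_CUBIC))
s=state();print(s['clock'],s['position'],s['wrist_force'],s['wrist_torque'])
```

```text
19.85 [ 0.55575772 -0.13374004  0.19908409] [ 0.42567916  0.51247674 -3.97647539] [ 0.0083692   0.0207086  -0.03724162]
```

View pics/s12z.png

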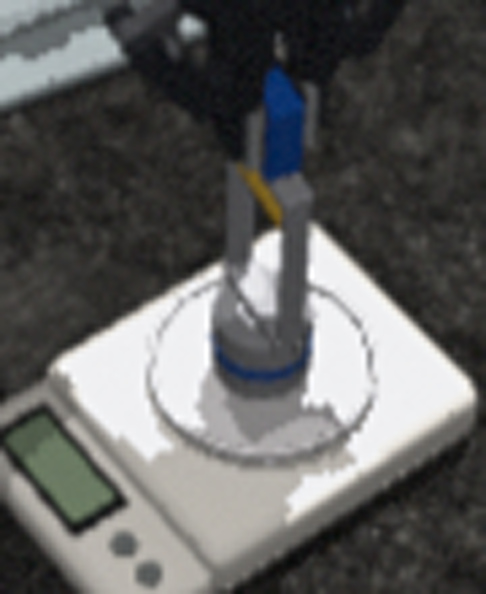

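Emit:
apply_moves([
  [0,0,-0.001,0,0,0,0.008],
  [0,0,-0.002,0,0,0,0.008],
  [0,0,-0.003,0,0,0,0.008],
  [0,0,-0.004,0,0,0,0.008],
  [0,0,-0.0045,0,0,0,0.008],
  [0,0,-0.005,0,0,0,0.008],
  [0,0,-0.0055,0,0,0,0.008],
  [0,0,-0.006,0,0,0,0.008],
])

```text
clock: 20.65
position: [0.5556, -0.1337, 0.1928]
eef_rot: [0.0, -0.616, 0.788, -0.0]
wrist_force: [-0.1, -0.5, -3.6]
width: 0.181
```

Emit:
apply_moves([
  [0,0,-0.0005,0,0,0,0.008],
  [0,0,-0.001,0,0,0,0.008],
  [0,0,-0.001,0,0,0,0.008],
])

```text
clock: 20.95
position: [0.5555, -0.1337, 0.1917]
eef_rot: [-0.0, -0.616, 0.788, 0.0]
wrist_force: [-0.3, -0.3, -3.0]
width: 0.179
```

Emit:
apply_moves([
  [0,0,-0.0005,0,0,0,0.008],
  [0,0,-0.001,0,0,0,0.008],
  [0,0,-0.001,0,0,0,0.008],
])

```text
clock: 21.25
position: [0.5556, -0.1337, 0.191]
eef_rot: [0.0, -0.616, 0.788, -0.0]
wrist_force: [0.6, 0.5, -2.6]
width: 0.181
```

Contact is starting. I'll lower on until the pan carries the weight.

Emit:
apply_moves([
  [0,0,-0.0005,0,0,0,0.008],
  [0,0,-0.0005,0,0,0,0.008],
])

```text
clock: 21.45
position: [0.5556, -0.1337, 0.1906]
eef_rot: [0.0, -0.616, 0.788, -0.0]
wrist_force: [-0.6, -0.1, -1.9]
width: 0.185
```

Emit:
apply_moves([
  [0,0,-0.0005,0,0,0,0.008],
  [0,0,-0.0005,0,0,0,0.008],
])

```text
clock: 21.65
position: [0.5557, -0.1337, 0.1901]
eef_rot: [0.0, -0.616, 0.788, -0.0]
wrist_force: [-0.2, 0.0, -0.7]
width: 0.179
```

Emit:
apply_moves([
  [0,0,0,0,0,0,0.008],
])

```text
clock: 21.75
position: [0.5557, -0.1337, 0.1901]
eef_rot: [0.0, -0.616, 0.788, -0.0]
wrist_force: [-0.2, -0.1, -0.8]
width: 0.179
```

Emit:
apply_moves([
  [0,0,-0.0003,0,0,0,0.008],
  [0,0,-0.0003,0,0,0,0.008],
], grip_force=20)

```text
clock: 21.95
position: [0.5557, -0.1337, 0.1898]
eef_rot: [0.0, -0.616, 0.788, -0.0]
wrist_force: [-1.1, 0.6, -0.2]
width: 0.176
```

Emit:
apply_moves([
  [0,0,0,0,0,0,0.0155],
  [0,0,0,0,0,0,0.0165],
  [0,0,0,0,0,0,0.018],
  [0,0,0,0,0,0,0.02],
  [0,0,0,0,0,0,0.024],
  [0,0,0,0,0,0,0.03],
  [0,0,0,0,0,0,0.038],
  [0,0,0,0,0,0,0.046],
  [0,0,0,0,0,0,0.05],
  [0,0,0,0,0,0,0.05],
])

```text
clock: 22.95
position: [0.5556, -0.1337, 0.1895]
eef_rot: [0.0, -0.616, 0.788, 0.0]
wrist_force: [0.1, 0.7, -0.3]
width: 0.586
```

Run:
```python
from h import *
im=get_image("scene")[:,:,::-1]; cv2.imwrite(f"pics/scene13.png",im)
cv2.imwrite(f"pics/s13z.png",cv2.resize(im[200:310,300:390],None,fx=5.4,fy=5.4,interpolation=cv2.INTER_CUBIC))
s=state();print(s['clock'],s['position'],s['wrist_force'],s['wrist_torque'],s['width'])
```

```text
23.0 [ 0.55555867 -0.13371475  0.18951696] [-0.48161422  0.34090507  0.38600674] [ 0.01184052  0.0326515  -0.00476355] 0.5874638631708021
```

View pics/s13z.png

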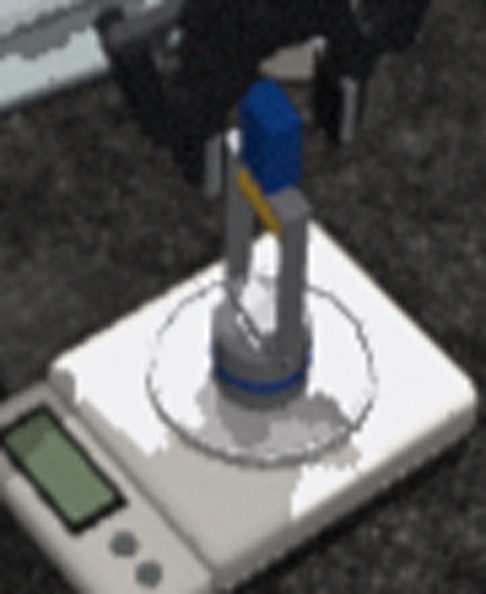

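The weight stands upright, centred on the pan, with the fingers clear on both sides. I'll retreat straight up and check again.

Emit:
apply_moves([
  [0,0,0.005,0,0,0,0.05],
  [0,0,0.015,0,0,0,0.05],
  [0,0,0.03,0,0,0,0.05],
  [0,0,0.05,0,0,0,0.05],
  [0,0,0.075,0,0,0,0.05],
  [0,0.01,0.1,0,0,0,0.05],
  [-0.02,0.03,0.12,0,0,0,0.05],
  [-0.04,0.06,0.13,0,0,0,0.05],
  [-0.06,0.1,0.13,0,0,0,0.05],
  [-0.08,0.14,0.13,0,0,0,0.05],
  [-0.09,0.17,0.13,0,0,0,0.05],
  [-0.09,0.18,0.13,0,0,0,0.05],
])

```text
clock: 24.2
position: [0.4646, 0.0482, 0.3212]
eef_rot: [0.001, -0.617, 0.787, -0.0]
wrist_force: [0.2, -0.0, -0.0]
width: 0.585
```

Run:
```python
from h import *
for n in("scene","top"):
    im=get_image(n)[:,:,::-1]; cv2.imwrite(f"pics/{n}14.png",im)
    if n=="top": cv2.imwrite(f"pics/t14z.png",cv2.resize(im[195:305,290:390],None,fx=5.4,fy=5.4,interpolation=cv2.INTER_CUBIC))
s=state();print(s['clock'],s['position'],s['wrist_force'])
print("expected foot/grip px",(proj("top",[.556,-.1335,.045])-[290,195])*5.4+2.2,(proj("top",[.556,-.1335,.226])-[290,195])*5.4+2.2)
```

```text
24.3 [0.46576861 0.04723256 0.32050986] [0.14032168 0.11281408 0.03417503]
expected foot/grip px [268.70759422 309.18623133] [285.24526012 272.73450339]
```

View pics/scene14.png

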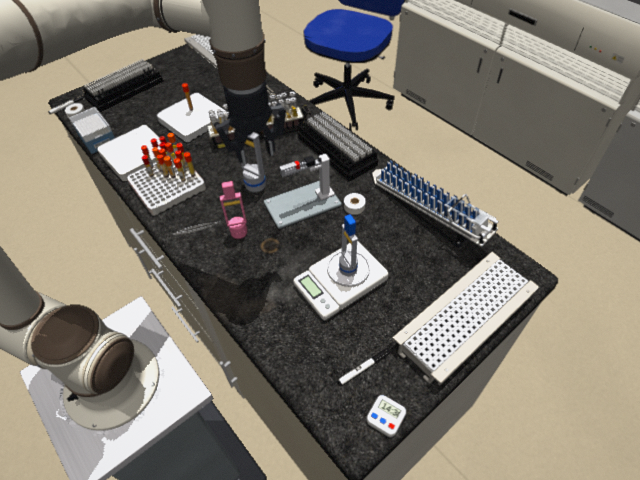

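View pics/t14z.png

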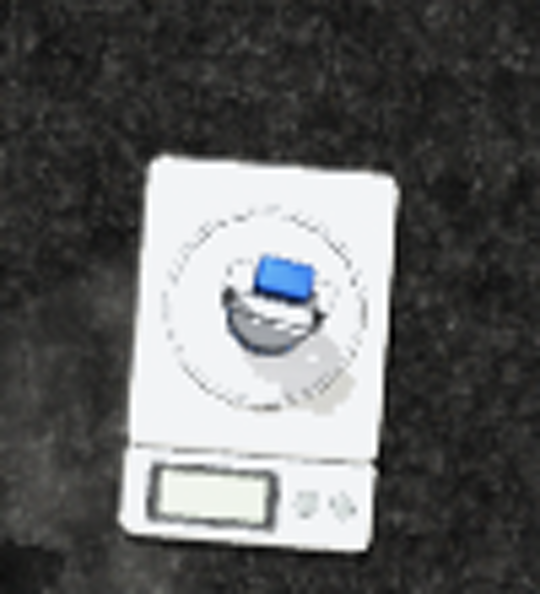

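The top view shows the pan circle centred at (266,308) in the zoom. The weight's foot is centred on it, and the grip is at the pixel expected for an upright weight (285,275). The other objects are where they were, and the arm is clear.

```bash
python3 -c "
from cell import *
print(sign_off())"
```

```text
the job is handed in; nothing more can be done
None
```

The check weight is off the hook and standing upright in the middle of the scale's pan. I handed the job in at about 24 s of the 64 s allowed.

- **On the hook:** I gripped the weight by its blue grip and lifted it about 2.5 mm to unload it. I then pushed the cross bar back by feel. It met the keeper about 21 mm along, and I opened the keeper to roughly 9–11 mm, judged from about 6.5–7.3 N of push. That is short of the 13 mm stop.
- **Lifting off:** The bar slid up along the keeper. The vertical reading peaked at about 9 N, of which about 4 N was the weight itself and the rest friction. The keeper sprang shut once the bar was clear. I backed the weight out over the tip and carried it to the scale.
- **Setting down:** I lowered it in steps of 0.5 mm or less until the pan carried the load, then opened the fingers slowly and moved away.

**Last checks:** Both camera views show the weight upright. In the top view it is centred on the pan to within a pixel or two (a few mm). The keeper is shut, the other objects look unmoved, and the wrist force is about zero with the arm clear. No check failed.

**Less certain:** During the push the arm lagged its commands by 1–3 mm, and there was noticeable friction between bar and keeper. The keeper opening is therefore an estimate from force and position, not a direct measurement.

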